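# Show the next glass test strip to the magnifier

## Robot

A 6-joint arm with a two-finger parallel gripper is mounted at the origin on the work surface. World frame = base frame: x ahead of the robot, y to its left, z up, the work surface at z = 0. Lengths are in m, angles in degrees, forces in N, time in s.
With the tool pointing down it reaches from about 0.275 to 0.75 m from the base axis. Payload 10.2 kg.
Tool frame: the origin (TCP) lies midway between the tips of the shut fingers; the grasp point (between the pads) lies 19 mm behind it (pinch_z is the distance from the TCP to the grasp point, in m); z points along the fingers, y is the line along which they close (so a half turn about z gives the same grasp; the last joint's range is limited). The gripper opens to 85 mm and grips with 20 to 120 N. Pads are 22 mm wide; open, the fingers measure 114 mm over their backs; the gripper's body (76 mm by 85 mm) begins 54 mm behind the grasp point. The pads swing forward as they close: fully open they stand 13 mm farther back than shut.
Start: joints at [-75.997, 17.928, 85.812, -0, 76.261, -12.8], TCP at [0.237, -0.469, 0.231] pointing down, gripper open.
Joint ranges: [-168.41, 168.41], [-55.51, 124.54], [10.69, 146.95], [-70.63, 250.63], [1, 178], [-165.06, 165.06]. Speed limits (degrees/s): [136.94, 136.94, 172.46, 180, 180, 180].

## Interface

Orientations are given as a 3x3 rotation matrix whose columns are the frame's x, y, z axes.
In Python, from plant import state, camera, finish_job, regions_of, pinch_z gives the robot as it stands.
- The arm moves only by the tool drive_tool, never from a script. Its argument "rows" is a list of rows, each an object of numbers: "dx", "dy", "dz": the shift along the tool's x, y, z in cm; "ax", "ay", "az": the turn, a rotation vector about the tool's x, y, z in rad. In form: [{"dx": .., "dy": .., "dz": .., "ax": .., "ay": .., "az": ..}, ...]. A call has exactly 10 rows; each row is the pose to reach, as a shift and turn from the pose commanded when the call began, along the tool's axes at that moment; what a row does not reach only later rows make up. A row lasts 1/12 s, in which the tool goes at most 41.7 mm and 7.16 degrees, less where a joint would pass 70% of its speed; a pose out of reach is approached as far as the arm can. A call with a gripper value outside its range is refused whole. "gripper" is the finger opening in cm, from 0 to 8.54, set as the call begins (left out, the last holds). The fingers move at their own pace and stop on an object; "force" is the grip in N (left out, the last holds). Time passes only in rows, so rows that repeat a pose let the fingers close, or fill a call up. It gives the time, the measured TCP pose, the force, the opening and the grip force at its end, in the units of the state.
- state(): the state, without advancing time (a new reading comes with each control period).
- camera(name): name is "scene" or "top" or "wrist"; returns a dict with "img" (480x640x3 uint8, red, green, blue), "K" (3x3 intrinsics, pixels), "k1" (the pictures are not rectified: a ray, as slopes to the right and down, at radius r is drawn at 1 + k1 r^2 times it, then the intrinsics apply), "R" (3x3) and "t" (3): a world point X has camera coordinates R X + t; the wrist camera has in their place "tool_from_camera" (4x4, takes a point from camera to tool coordinates, whose origin is the TCP and whose axes are the flange's). Camera axes: x right, y down, z forward; pixel columns grow to the right and rows downward; lengths in m; the calibration is good to about 2 mm. A picture is of the moment at which its call begins: read the wrist's pose just before it. There is no depth.
- finish_job(): hands the job in; it is judged then, once.
Trained networks look in a picture, given as the dict that the camera call returned (one of the last four; its "shot" number tells which), for a name from the list of things; names that differ only in an ending like _2 or _b are one class to them, and where a whole thing is asked for, a point or a joint stands for the part that bears it (a point fixed in the world has none). Each returns a list of dicts, best first, with "confidence" (0 to 1); they miss things now and then, are a little off and sometimes report something else, mostly with a low value. They report only what shows in the picture. A call takes as long as a camera call.
- regions_of(picture, label): "mask" (480x640 bool, what is visible of it) and "box" ([left, top, width, height] in pixels, round what is visible of it).
The state is a dict: "time_s": time; "qpos": joint angles; "dq": joint speeds; "tau": joint torques, N m; "ee_pos": TCP position; "orientation": TCP orientation; "contact_force": force on the tool from outside, world axes, zero at the start; "torque": the same for the moment, N m; "gripper_width": finger opening in m; "grip_force": force on a finger pad.
Only numpy, scipy, OpenCV 4.12 (cv2) and the standard library are available. Lean on these libraries where they do the work, as an engineer would, in place of code of your own. Each camera call takes 0.05 s, during which the arm holds its last target. There are 200 camera calls.

## Task

In this jewellery workroom, turn the covered carousel by its knob one click clockwise (seen from above), so that the next glass test strip comes to the opening in the hood, and take that strip out. Then show its label to the bench magnifier: the frosted label is at the end with the cut-off corner, on one face only, and it must be held in the middle of the lens's view, about 14 cm from the glass, turned up to face the lens squarely and the right way up (long edges level, cut corner in the upper edge), gripped by its clear end with the fingers off the frosting. Finish holding it there in the gripper, still and touching nothing else; do not put it down, leave the carousel on its click with its other strips in place, and do not disturb the other things on the table.

Things in the scene. Friction and masses are not known exactly. Their poses are not given: they have to be found in the camera images.
- carousel: Sample carousel, fixed, place and turn vary: black base 310 mm across, 18 high, a white indexing tray on it, under a clear dust hood (flat top 65-68 mm above the table, wall at radius 149). Origin: centre of underside, on the tray's vertical axis. The hood leaves open, above and outside, a sector of 50 deg either side of the body's -x. Six radial slots 60 deg apart, floor 28 mm above the table.
- opening (a point): Slot-floor point (28 mm up, 95 mm from the carousel's axis) in the middle of the hood's opening. The strip standing here at the start is already done with; the next one is 60 deg round the axis from it counter-clockwise seen from above, its origin 95 mm from here, and one click clockwise brings it here. Slot walls rise 10 mm and leave 0.8 mm play each side.
- tray (a joint): Turn of tray and knob, rad, 0 at the start, growing clockwise seen from above. No end stops; it clicks home by itself every 1.047 rad (60 deg). About 0.11 N m at the knob takes it over the hump half-way between clicks; friction 0.015 N m.
- knob (a point): Middle of the tray's round ribbed aluminium knob, on the carousel's axis above the hood: 44 mm across, 23 high, from 71 to 94 mm above the table (this point 83 mm). The hood's top is 3 mm below it. It turns with the tray.
- strip_a: Glass test strip A, 75 long, 30 high, 8 mm thick, 43 g (varies), loose, standing on its long edge in a radial slot. Origin: middle of the lower long edge. x: along it to the frosted end; z: up; y: out of the label face. The last 22 mm of that face is frosted (the label); the upper corner there is cut off 9 mm each way. The frosted end may point outwards or inwards.
- strip_b: Glass test strip B, alike, same axes. A and B stand in opposite slots; which of them is the next strip varies: it is the one whose origin starts 95 mm from point opening (the other: 165 mm). Seen with the label facing you and the cut corner in the upper edge, the frosted end is on your left.
- strip_a_label (a point): Centre of strip A's frosted label, on its +y face: at x 26.5, y 4, z 13.5 mm in the strip's frame.
- strip_b_label (a point): Centre of strip B's frosted label, on its +y face: at x 26.5, y 4, z 13.5 mm in the strip's frame.
- strip_c: Another strip of the same make, to be left in its slot. C or D stands at the opening at the start and goes under the hood with the click.
- strip_d: Another strip of the same make, opposite strip C, to be left in its slot.
- strip_e: Another strip of the same make, to be left in its slot.
- lens: Lens of a bench magnifier whose place and turn vary: glass 106 mm across in a white ring 132 across, 18 thick. Origin: centre of the glass, 290 mm above the table. z is the lens axis, sloping 30 deg up, away from the robot to the reader; y is level. The label belongs on it at z = -140 mm (220 above the table), facing +z. The fixed foot (120 across) is 85 mm beyond; a gooseneck rises from it.
- spool: Black spool of wire, 84 mm across, 48 high, loose, leave alone. Origin: centre of its underside.
- pots_tall: Stack of five white bead pots, 44 mm across, 101 high, loose, leave alone. Origin: centre of its underside.
- pots_short: Stack of two white bead pots, 44 mm across, 44 high, loose, leave alone. Origin: centre of its underside.
- stone_grey: Flat grey river stone, 68 mm across, 22 high, loose, leave alone. Origin: centre of its underside.
- stone_dark: Flat dark river stone, 60 mm across, 18 high, loose, leave alone. Origin: centre of its underside.
- pliers: Small pliers lying along their x axis, 145 mm long, 45 wide, 12 high, loose, leave alone.

How it is judged (in metres and radians):
On the way, in this order (a step that is already met when the one before it is completed fails the run):
1. the tray has been turned one click clockwise, to 1.047 rad within 0.085, with strips A and B still in it (value of joint tray between 0.96 and 1.13 rad and height (world z) of each of strip_a, strip_b below 0.045 m), for 0.2 s.
2. the strip at the opening is gripped and lifted clear, its lower edge more than 80 mm above the table (((height (world z) of strip_a above 0.08 m and contact force between the fingers and strip_a above 1 N) or (height (world z) of strip_b above 0.08 m and contact force between the fingers and strip_b above 1 N))), for 0.2 s.
At the end, for the whole second after the job is handed in: Tray one click on (within 0.085 rad), other strips in their slots; the strip from the opening held still, in the fingers only, off its frosted end: label within 30 mm of the lens axis, 100-180 mm from the lens, facing it within 0.4 rad, long edges level within 0.3 rad, notched edge up (value of joint tray between 0.96 and 1.13 rad and height (world z) of each of strip_c, strip_d, strip_e below 0.04 m and ((contact force between the fingers and strip_a above 1 N and contact force between strip_a and lens below 0.3 N and contact force between strip_a and carousel below 0.3 N and x of strip_a_label in the frame of lens between -0.03 and 0.03 m and y of strip_a_label in the frame of lens between -0.03 and 0.03 m and z of strip_a_label in the frame of lens between -0.18 and -0.1 m and angle between the y axis of strip_a and the z axis of lens, either way round below 0.4 rad and y of lens in the frame of strip_a above 0.05 m and angle between strip_a's own x axis and vertical between 1.2708 and 1.8708 rad and angle between strip_a's own z axis and vertical below 1.25 rad and x of the grasp point in the frame of strip_a below 0.008 m and linear speed of strip_a below 0.03 m/s and height (world z) of strip_b below 0.04 m) or (contact force between the fingers and strip_b above 1 N and contact force between strip_b and lens below 0.3 N and contact force between strip_b and carousel below 0.3 N and x of strip_b_label in the frame of lens between -0.03 and 0.03 m and y of strip_b_label in the frame of lens between -0.03 and 0.03 m and z of strip_b_label in the frame of lens between -0.18 and -0.1 m and angle between the y axis of strip_b and the z axis of lens, either way round below 0.4 rad and y of lens in the frame of strip_b above 0.05 m and angle between strip_b's own x axis and vertical between 1.2708 and 1.8708 rad and angle between strip_b's own z axis and vertical below 1.25 rad and x of the grasp point in the frame of strip_b below 0.008 m and linear speed of strip_b below 0.03 m/s and height (world z) of strip_a below 0.04 m))); the arm keeps its last pose, push and grip.
It fails at once if the tray is turned on past the first click (over 1.5 rad) or half a click the wrong way (under -0.5 rad) (value of joint tray above 1.5 rad or value of joint tray below -0.5 rad).
It fails at once if another strip is lifted from its slot (origin above 45 mm), or both strips A and B are (height (world z) of any of strip_c, strip_d, strip_e above 0.045 m or height (world z) of each of strip_a, strip_b above 0.045 m).
It fails at once if one of the six loose things lying about the table is shifted by more than 30 mm (distance of any of spool, pots_tall, pots_short, stone_grey, stone_dark, pliers from where it was at the start of the episode above 0.03 m).
It also fails if it takes over 58 s, if anything falls off the work surface, if the arm or the gripper's body presses on something with over 40 N, if the wrist force passes 120 N, or if a joint passes its speed limit or range.

## Working session

There is one attempt and no reset: what is moved stays moved. The work goes in short steps, Python scripts to look and compute and a tool call to move; the robot and the scene stay as the last step left them, time stands still between calls to the robot, and variables do not carry over. Pictures are saved under pics/ and viewed, at most 10 in all, crops included, and the job is handed in when it is done.

Besides the shell and the picture viewer there is one more tool, called after "Call:" as name([rows], argument=value, ...), one row to a line, values as JSON. drive_tool: Moves the arm, as the interface text tells. Its arguments: {"type":"object","properties":{"rows":{"type":"array","items":{"type":"object","properties":{"dx":{"type":"number"},"dy":{"type":"number"},"dz":{"type":"number"},"ax":{"type":"number"},"ay":{"type":"number"},"az":{"type":"number"}}}},"gripper":{"type":"number"},"force":{"type":"number"}},"required":["rows"]}

```bash
mkdir -p pics; ls; python3 - <<'E'
from plant import *
import cv2,numpy as np,pickle
s=state();print(s)
print(pinch_z)
for n in ("scene","top"):
    c=camera(n);cv2.imwrite(f"pics/{n}0.png",c["img"][:,:,::-1])
    pickle.dump(c,open(f"{n}0.pkl","wb"))
    print(n,c["K"],c["k1"],c["R"],c["t"])
    for l in ["carousel","knob","lens","strip_a","tray","spool","pots_tall","pots_short","stone_grey","stone_dark","pliers"]:
        print(l,[(round(r["confidence"],2),r["box"]) for r in regions_of(c,l)][:6])
E
```

```text
pics
{'time_s': 0.0, 'qpos': array([-7.59996696e+01,  1.79598828e+01,  8.58546808e+01, -2.18189030e-03,
        7.62582047e+01, -1.27990703e+01]), 'dq': array([-0.02867126, -0.05111036,  0.03882976,  0.01407709,  0.03107455,
        0.11371393]), 'tau': array([ 1.44183591e-04, -4.12269545e+01, -2.59738898e+01, -2.01124121e-04,
        4.18698110e-03,  1.08441009e-05]), 'ee_pos': array([ 0.23663045, -0.46836606,  0.23072673]), 'orientation': array([[ 8.92586488e-01,  4.50876085e-01, -3.43151490e-04],
       [ 4.50876149e-01, -8.92585683e-01,  1.22336989e-03],
       [ 2.45296119e-04, -1.24668225e-03, -9.99999193e-01]]), 'contact_force': array([-0.08482457, -1.05189123, -1.12124615]), 'torque': array([-0.0251971 , -0.01814007,  0.01514805]), 'grip_force': 0.0, 'gripper_width': 0.08533528631530761}
0.0187
scene [[492.34717618   0.         306.45134743]
 [  0.         492.34717618 252.03948871]
 [  0.           0.           1.        ]] -0.028027143652803024 [[-0.64984251  0.75992778 -0.01464521]
 [ 0.60860467  0.5087049  -0.60894965]
 [-0.45530767 -0.40463451 -0.79307367]] [ 0.37163722 
[... 873 characters left out ...]
(0.84, [377.8, 184.1, 131.4, 127.2])]
knob [(0.7, [184.1, 277.9, 35.6, 36.4]), (0.67, [388.1, 230.2, 73.2, 74.3]), (0.67, [305.5, 299.0, 17.9, 17.6])]
lens [(0.9, [242.0, 143.9, 63.7, 25.8]), (0.61, [383.2, 183.5, 126.1, 125.4]), (0.24, [164.7, 203.3, 27.4, 32.3])]
strip_a [(0.57, [184.0, 278.2, 33.4, 33.5]), (0.47, [415.0, 262.7, 13.3, 8.7])]
tray [(0.87, [387.5, 227.6, 74.6, 78.4])]
spool [(0.61, [182.3, 277.9, 35.1, 34.3])]
pots_tall [(0.83, [163.9, 204.2, 29.1, 29.7])]
pots_short [(0.48, [305.9, 296.5, 18.6, 19.2])]
stone_grey [(0.6, [308.0, 241.0, 23.2, 27.7])]
stone_dark [(0.93, [341.7, 180.0, 24.0, 19.9]), (0.57, [185.5, 277.7, 33.2, 35.9])]
pliers [(0.94, [241.2, 295.0, 49.6, 55.8])]
```

```bash
python3 - <<'E'
import pickle,cv2
c=pickle.load(open("top0.pkl","rb"));i=c["img"][:,:,::-1]
a=cv2.resize(i[110:360,150:530],(800,526),interpolation=cv2.INTER_CUBIC);cv2.imwrite("pics/topc.png",a)
c=pickle.load(open("scene0.pkl","rb"));i=c["img"][:,:,::-1]
a=cv2.resize(i[160:430,150:500],(778,600),interpolation=cv2.INTER_CUBIC);cv2.imwrite("pics/scenec.png",a)
E
```

```text
(no output)
```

View pics/topc.png

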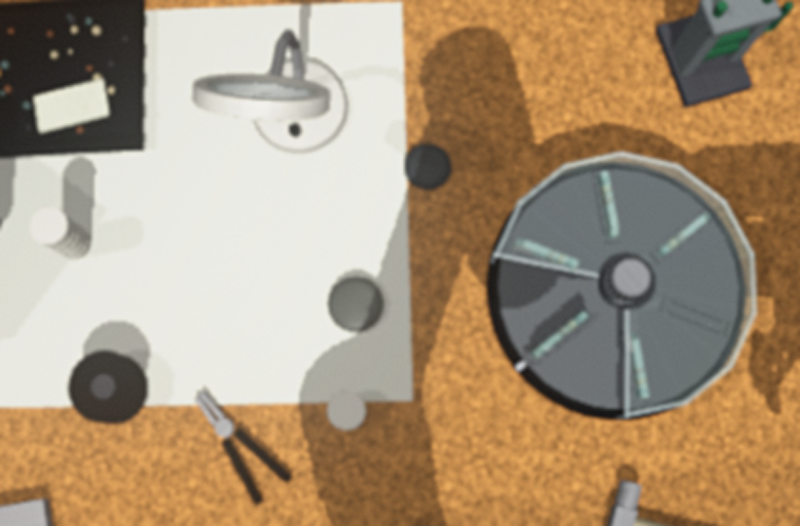

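View pics/scenec.png

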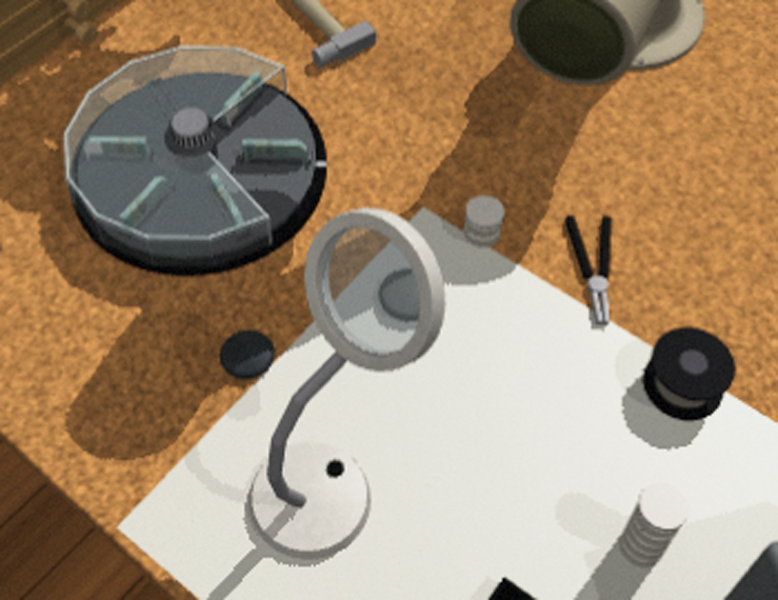

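The top view shows the carousel (knob at crop 631,277, white mark at the opening at 520,366, next strip just counter-clockwise at 640,370). The lens ring is at crop 261,96. In the scene view the ring centre is at about 375,289, the knob at 190,122 and the mark at 322,163.

```bash
cat > h.py <<'E'
import numpy as np,cv2
from scipy.optimize import least_squares
def und(c,p):
    K=c["K"];d=np.array([(p[0]-K[0,2])/K[0,0],(p[1]-K[1,2])/K[1,1]]);u=d.copy()
    for _ in range(20):u=d/(1+c["k1"]*(u@u))
    return np.r_[u,1]
def ray(c,p):
    d=c["R"].T@und(c,p);return -c["R"].T@c["t"],d
def proj(c,X):
    X=np.atleast_2d(X)@c["R"].T+c["t"];u=X[:,:2]/X[:,2:];u=u*(1+c["k1"]*(u**2).sum(1,keepdims=True))
    return u*np.diag(c["K"])[:2]+c["K"][:2,2]
def atz(c,p,z):
    o,d=ray(c,p);return o+d*(z-o[2])/d[2]
def tri(cs,ps):
    A=[];b=[]
    for c,p in zip(cs,ps):
        o,d=ray(c,p);d/=np.linalg.norm(d);P=np.eye(3)-np.outer(d,d);A.append(P);b.append(P@o)
    return np.linalg.lstsq(np.vstack(A),np.hstack(b),rcond=None)[0]
def wristcam(c,s):
    T=np.array(c["tool_from_camera"]);Rw=s["orientation"]@T[:3,:3];tw=s["orientation"]@T[:3,3]+s["ee_pos"]
    c=dict(c);c["R"]=Rw.T;c["t"]=-Rw.T@tw;return c
E
python3 - <<'E'
from h import *;import pickle
T=pickle.load(open("top0.pkl","rb"));S=pickle.load(open("scene0.pkl","rb"))
tp=lambda x,y:(150+x/800*380,110+y/526*250); sp=lambda x,y:(150+x/778*350,160+y/600*270)
k=tri([T,S],[tp(631,277),sp(190,122)]);print("knobtop",k,atz(T,tp(631,277),.094),atz(S,sp(190,122),.094))
m1,m2=atz(T,tp(520,366),.018),atz(S,sp(322,163),.018);print("mark",m1,m2,tri([T,S],[tp(520,366),sp(322,163)]))
# strip in opening, top edge ends z=.058
for n,a,b in [("open",(537,355),(586,316)),("next",(633,340),(644,396))]:
    A,B=atz(T,tp(*a),.058),atz(T,tp(*b),.058);print(n,A,B,np.linalg.norm(A-B))
for m in (m1,m2):d=m-k;print("dir",np.degrees(np.arctan2(d[1],d[0])),np.hypot(*d[:2]))
# lens ring: extreme edges of outer ring
print("lens",tri([T,S],[tp(262,97),sp(375,289)]))
ptsT=[(193,88),(330,100)]
A,B=[atz(T,tp(*p),.29) for p in ptsT];print(A,B,(A+B)/2,"yaw",np.degrees(np.arctan2(*(A-B)[1::-1]))-90)
# fit ring with scene outer contour points
cs=[(345,210),(308,270),(318,325),(372,369),(425,357),(443,305),(430,255),(400,223)]
P=np.array([sp(*p) for p in cs]);PT=np.array([tp(*p) for p in [(193,88),(330,100),(232,76),(290,77),(240,112),(290,120)]])
def ring(v):
    x,y,z,w=v;a=np.array([np.cos(w),np.sin(w),0]);n=a*np.cos(np.pi/6)+[0,0,.5];yy=np.array([-a[1],a[0],0]);xx=np.cross(yy,n)
    t=np.linspace(0,2*np.pi,180)[:,None];c=.066*(np.cos(t)*xx+np.sin(t)*yy)
    return np.vstack([np.array([x,y,z])+c+s*n for s in(-.009,.009)])
def res(v):
    r=[]
    for C,Q in((S,P),(T,PT)):
        h=cv2.convexHull(proj(C,ring(v)).astype(np.float32))
        r+=[cv2.pointPolygonTest(h,tuple(map(float,q)),True) for q in Q]
    return r+[(v[2]-.29)*1000]
for w0 in(-.5,0,.5):
    o=least_squares(res,[.75,.1,.29,w0],x_scale=[.01,.01,.01,.1],diff_step=1e-3);print(o.x,np.degrees(o.x[3]),o.cost,np.round(o.fun,1))
for n,box,z in [("spool",(108,387),.048),("potsT",(48,225),.101),("potsS",(347,410),.044),("sg",(355,303),.02),("sd",(428,165),.018)]:print(n,atz(T,tp(*box),z))
E
```

```text
knobtop [ 0.57169452 -0.24112479  0.08997804] [ 0.57242363 -0.24214729  0.094     ] [ 0.57293901 -0.23588856  0.094     ]
mark [ 0.47951562 -0.12584781  0.018     ] [ 0.47593612 -0.12246373  0.018     ] [ 0.47804624 -0.12365382  0.01967211]
open [ 0.48874843 -0.14050898  0.058     ] [ 0.53327085 -0.19715629  0.058     ] 0.07204973292175644
next [ 0.50597855 -0.25019634  0.058     ] [ 0.44266546 -0.26084312  0.058     ] 0.06420203399691261
dir 128.64687034944615 0.14759989690658165
dir 128.90321587889736 0.1524798868073433
lens [0.71161258 0.15044199 0.28816257]
[0.72185768 0.21499442 0.29      ] [0.7094325  0.08277788 0.29      ] [0.71564509 0.14888615 0.29      ] yaw -5.368656885887134
[ 0.71433     0.15071636  0.28966268 -0.14607878] -8.369697385581407 17.412121923878303 [-0.7  2.3  1.6  1.5 -1.6 -0.2  0.8  2.2  1.4 -0.9  2.1 -0.2  2.8  0.8
 -0.3]
[ 0.71432995  0.15071649  0.28966284 -0.14598301] -8.364210175829477 17.411999568825415 [-0.7  2.3  1.6  1.5 -1.6 -0.2  0.8  2.2  1.4 -0.9  2.1 -0.2  2.8  0.8
 -0.3]
[ 0.71432947  0.15071584  0.28966238 -0.14574548] -8.350601034240574 17.412042222948973 [-0.7  2.3  1.6  1.5 -1.6 -0.2  0.8  2.2  1.4 -0.9  2.1 -0.2  2.8  0.8
 -0.3]
spool [0.449026   0.34799973 0.048     ]
potsT [0.6272952 0.4124922 0.101    ]
potsS [0.42647303 0.07361514 0.044     ]
sg [0.55227991 0.06683896 0.02      ]
sd [ 0.72064607 -0.01900012  0.018     ]
```

Call:
drive_tool([
  {"dx": 4,"dy": -0.5,"dz": 0},
  {"dx": 8,"dy": -1,"dz": 0},
  {"dx": 12,"dy": -1.6,"dz": 0},
  {"dx": 16,"dy": -2.1,"dz": 0},
  {"dx": 20.1,"dy": -2.6,"dz": 0},
  {"dx": 24.2,"dy": -3.1,"dz": 0},
  {"dx": 28.2,"dy": -3.6,"dz": 0},
  {"dx": 32.2,"dy": -4.2,"dz": 0},
  {"dx": 36.2,"dy": -4.7,"dz": 0},
  {"dx": 40.2,"dy": -5.2,"dz": 0},
], gripper=8.5, force=60)

```text
invalid input
```

```bash
python3 - <<'E'
from plant import *;from h import *;import pickle
s=state();c=camera("wrist");print(s["ee_pos"],s["qpos"],c["K"],c["k1"],c["tool_from_camera"]);pickle.dump((c,s),open("w1.pkl","wb"))
cv2.imwrite("pics/w1.png",c["img"][:,:,::-1])
w=wristcam(c,s);print(proj(w,[[.5725,-.24,.094],[.513,-.166,.058],[.478,-.2505,.058]]))
E
```

```text
[ 0.23671829 -0.46860126  0.23130224] [-7.59967256e+01  1.79266579e+01  8.58122811e+01 -1.71285535e-03
  7.62614224e+01 -1.28004131e+01] [[414.62540481   0.         319.87333745]
 [  0.         414.62540481 244.73484399]
 [  0.           0.           1.        ]] -0.0673137298157476 [[-3.22252987e-04 -9.58730999e-01 -2.84314559e-01  7.30116891e-02]
 [ 9.99999945e-01 -2.86679982e-04 -1.66730762e-04 -1.34395638e-04]
 [ 7.83426574e-05 -2.84314597e-01  9.58731038e-01 -1.41816858e-01]
 [ 0.00000000e+00  0.00000000e+00  0.00000000e+00  1.00000000e+00]]
[[ 238.95004729 -364.10028961]
 [ 108.80699814 -316.59829725]
 [ 188.30780468 -246.58142534]]
```

View pics/w1.png

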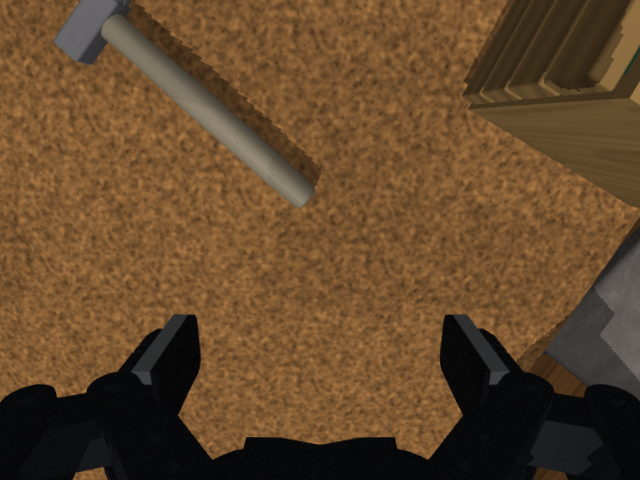

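The wrist picture shows only the hammer (left, 60–310, 0–200) and a wooden box on the right. The move was refused, so I'm retrying with all keys filled in.

Call:
drive_tool([
  {"dx": 4,"dy": -0.5,"dz": 0,"ax": 0,"ay": 0,"az": 0},
  {"dx": 8,"dy": -1,"dz": 0,"ax": 0,"ay": 0,"az": 0},
  {"dx": 12,"dy": -1.6,"dz": 0,"ax": 0,"ay": 0,"az": 0},
  {"dx": 16,"dy": -2.1,"dz": 0,"ax": 0,"ay": 0,"az": 0},
  {"dx": 20,"dy": -2.6,"dz": 0,"ax": 0,"ay": 0,"az": 0},
  {"dx": 24,"dy": -3.1,"dz": 0,"ax": 0,"ay": 0,"az": 0},
  {"dx": 28,"dy": -3.6,"dz": 0,"ax": 0,"ay": 0,"az": 0},
  {"dx": 32,"dy": -4.2,"dz": 0,"ax": 0,"ay": 0,"az": 0},
  {"dx": 36,"dy": -4.7,"dz": 0,"ax": 0,"ay": 0,"az": 0},
  {"dx": 40.2,"dy": -5.2,"dz": 0,"ax": 0,"ay": 0,"az": 0},
], gripper=8.5, force=60)

```text
time_s: 2.08
ee_pos: [0.5729, -0.2398, 0.2314]
orientation: [[0.893, 0.451, 0.0], [0.451, -0.893, -0.0], [-0.0, 0.0, -1.0]]
contact_force: [0.3, -0.6, 0.2]
gripper_width: 0.0852
grip_force: 0.0
```

```bash
python3 - <<'E'
from plant import *;from h import *;import pickle
s=state();c=camera("wrist");print(s["ee_pos"],s["qpos"]);pickle.dump((c,s),open("w2.pkl","wb"))
cv2.imwrite("pics/w2.png",c["img"][:,:,::-1])
w=wristcam(c,s);print(proj(w,[[.5725,-.24,.094],[.513,-.166,.058],[.478,-.2505,.058]]))
E
```

```text
[ 0.57293989 -0.23978643  0.23139949] [-3.34994988e+01  3.03444943e+01  6.75715382e+01 -7.50579461e-03
  8.20745363e+01  2.96970675e+01]
[[320.08006396 231.91699752]
 [203.5282827  244.4783929 ]
 [280.63490036 323.33913745]]
```

View pics/w2.png

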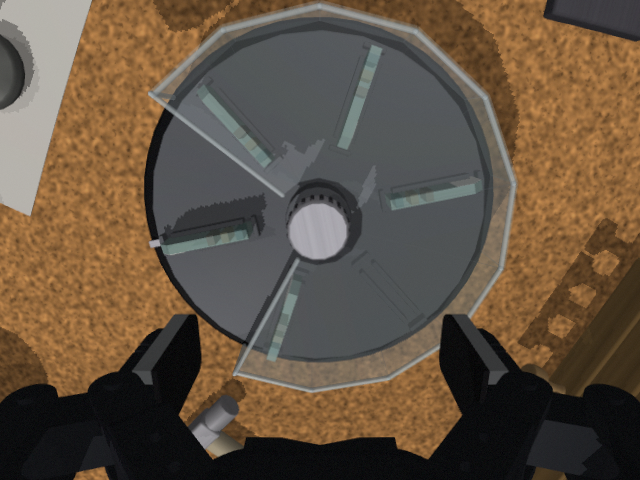

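The knob top is centred at (318,231), about 1 px from my prediction. The strip at the opening is at (208,237) and the next strip is at (285,315). Descending on the knob.

Call:
drive_tool([
  {"dx": 0,"dy": -0.1,"dz": 4,"ax": 0,"ay": 0,"az": 0},
  {"dx": 0,"dy": -0.1,"dz": 8,"ax": 0,"ay": 0,"az": 0},
  {"dx": 0,"dy": -0.1,"dz": 11,"ax": 0,"ay": 0,"az": 0},
  {"dx": 0,"dy": -0.1,"dz": 13,"ax": 0,"ay": 0,"az": 0},
  {"dx": 0,"dy": -0.1,"dz": 14.5,"ax": 0,"ay": 0,"az": 0},
  {"dx": 0,"dy": -0.1,"dz": 15.5,"ax": 0,"ay": 0,"az": 0},
  {"dx": 0,"dy": -0.1,"dz": 16,"ax": 0,"ay": 0,"az": 0},
  {"dx": 0,"dy": -0.1,"dz": 16.1,"ax": 0,"ay": 0,"az": 0},
  {"dx": 0,"dy": -0.1,"dz": 16.1,"ax": 0,"ay": 0,"az": 0},
  {"dx": 0,"dy": -0.1,"dz": 16.1,"ax": 0,"ay": 0,"az": 0},
])

```text
time_s: 2.97
ee_pos: [0.5716, -0.2407, 0.0714]
orientation: [[0.893, 0.451, 0.001], [0.451, -0.893, -0.001], [0.001, 0.002, -1.0]]
contact_force: [-1.1, 0.1, 0.7]
gripper_width: 0.085
grip_force: 0.0
```

Call:
drive_tool([
  {"dx": 0,"dy": 0,"dz": 0,"ax": 0,"ay": 0,"az": 0},
  {"dx": 0,"dy": 0,"dz": 0,"ax": 0,"ay": 0,"az": 0},
  {"dx": 0,"dy": 0,"dz": 0,"ax": 0,"ay": 0,"az": 0},
  {"dx": 0,"dy": 0,"dz": 0,"ax": 0,"ay": 0,"az": 0},
  {"dx": 0,"dy": 0,"dz": 0,"ax": 0,"ay": 0,"az": 0},
  {"dx": 0,"dy": 0,"dz": 0,"ax": 0,"ay": 0,"az": 0},
  {"dx": 0,"dy": 0,"dz": 0,"ax": 0,"ay": 0,"az": 0},
  {"dx": 0,"dy": 0,"dz": 0,"ax": 0,"ay": 0,"az": 0},
  {"dx": 0,"dy": 0,"dz": 0,"ax": 0,"ay": 0,"az": 0},
  {"dx": 0,"dy": 0,"dz": 0,"ax": 0,"ay": 0,"az": 0},
], gripper=3.5, force=40)

```text
time_s: 3.8
ee_pos: [0.5707, -0.2394, 0.071]
orientation: [[0.892, 0.451, -0.001], [0.451, -0.892, 0.002], [-0.0, -0.002, -1.0]]
contact_force: [-5.1, 5.7, 8.8]
gripper_width: 0.0423
grip_force: 41.4
```

Call:
drive_tool([
  {"dx": 0,"dy": -0.15,"dz": -0.1,"ax": 0,"ay": 0,"az": 0.05},
  {"dx": 0,"dy": -0.15,"dz": -0.1,"ax": 0,"ay": 0,"az": 0.16},
  {"dx": 0,"dy": -0.15,"dz": -0.1,"ax": 0,"ay": 0,"az": 0.27},
  {"dx": 0,"dy": -0.15,"dz": -0.1,"ax": 0,"ay": 0,"az": 0.38},
  {"dx": 0,"dy": -0.15,"dz": -0.1,"ax": 0,"ay": 0,"az": 0.49},
  {"dx": 0,"dy": -0.15,"dz": -0.1,"ax": 0,"ay": 0,"az": 0.6},
  {"dx": 0,"dy": -0.15,"dz": -0.1,"ax": 0,"ay": 0,"az": 0.71},
  {"dx": 0,"dy": -0.15,"dz": -0.1,"ax": 0,"ay": 0,"az": 0.82},
  {"dx": 0,"dy": -0.15,"dz": -0.1,"ax": 0,"ay": 0,"az": 0.93},
  {"dx": 0,"dy": -0.15,"dz": -0.1,"ax": 0,"ay": 0,"az": 1.03},
], force=60)

```text
time_s: 4.63
ee_pos: [0.5707, -0.2384, 0.0712]
orientation: [[0.843, -0.538, 0.001], [-0.538, -0.843, 0.001], [-0.0, -0.001, -1.0]]
contact_force: [2.2, 3.0, -0.4]
gripper_width: 0.0417
grip_force: 63.5
```

Call:
drive_tool([
  {"dx": 0,"dy": 0,"dz": 0,"ax": 0,"ay": 0,"az": 0.02},
  {"dx": 0,"dy": 0,"dz": 0,"ax": 0,"ay": 0,"az": 0.02},
  {"dx": 0,"dy": 0,"dz": 0,"ax": 0,"ay": 0,"az": 0.02},
  {"dx": 0,"dy": 0,"dz": 0,"ax": 0,"ay": 0,"az": 0.02},
  {"dx": 0,"dy": 0,"dz": 0,"ax": 0,"ay": 0,"az": 0.02},
  {"dx": 0,"dy": 0,"dz": 0,"ax": 0,"ay": 0,"az": 0.02},
  {"dx": 0,"dy": 0,"dz": 0,"ax": 0,"ay": 0,"az": 0.02},
  {"dx": 0,"dy": 0,"dz": 0,"ax": 0,"ay": 0,"az": 0.02},
  {"dx": 0,"dy": 0,"dz": 0,"ax": 0,"ay": 0,"az": 0.02},
  {"dx": 0,"dy": 0,"dz": 0,"ax": 0,"ay": 0,"az": 0.02},
])

```text
time_s: 5.47
ee_pos: [0.5707, -0.2384, 0.0712]
orientation: [[0.837, -0.547, 0.001], [-0.547, -0.837, 0.001], [-0.0, -0.001, -1.0]]
contact_force: [3.2, 4.6, -1.6]
gripper_width: 0.0418
grip_force: 63.5
```

Call:
drive_tool([
  {"dx": 0,"dy": 0,"dz": 0,"ax": 0,"ay": 0,"az": 0},
  {"dx": 0,"dy": 0,"dz": 0,"ax": 0,"ay": 0,"az": 0},
  {"dx": 0,"dy": 0,"dz": 0,"ax": 0,"ay": 0,"az": 0},
  {"dx": 0,"dy": 0,"dz": 0,"ax": 0,"ay": 0,"az": 0},
  {"dx": 0,"dy": 0,"dz": -2,"ax": 0,"ay": 0,"az": 0},
  {"dx": 0,"dy": 0,"dz": -5,"ax": 0,"ay": 0,"az": 0},
  {"dx": 0,"dy": 0,"dz": -8,"ax": 0,"ay": 0,"az": 0},
  {"dx": 0,"dy": 0,"dz": -11,"ax": 0,"ay": 0,"az": 0},
  {"dx": 0,"dy": 0,"dz": -14,"ax": 0,"ay": 0,"az": 0},
  {"dx": 0,"dy": 0,"dz": -16,"ax": 0,"ay": 0,"az": 0},
], gripper=8.5)

```text
time_s: 6.3
ee_pos: [0.5707, -0.2395, 0.2348]
orientation: [[0.836, -0.549, 0.003], [-0.549, -0.836, -0.002], [0.004, 0.0, -1.0]]
contact_force: [-0.5, 0.5, 0.3]
gripper_width: 0.0851
grip_force: 0.0
```

```bash
python3 - <<'E'
from plant import *;from h import *;import pickle
s=state();c=camera("wrist");print(s["ee_pos"],s["qpos"]);pickle.dump((c,s),open("w3.pkl","wb"))
cv2.imwrite("pics/w3.png",c["img"][:,:,::-1])
w=wristcam(c,s);print(proj(w,[[.5725,-.24,.094],[.513,-.166,.058],[.478,-.2505,.058]]))
E
```

```text
[ 0.57069751 -0.23948094  0.23475458] [-3.35859245e+01  2.98228093e+01  6.78941141e+01 -2.24146087e-02
  8.20665731e+01  8.97457559e+01]
[[320.0072262  227.6076365 ]
 [285.73285535 320.76487636]
 [392.45792659 302.09225112]]
```

View pics/w3.png

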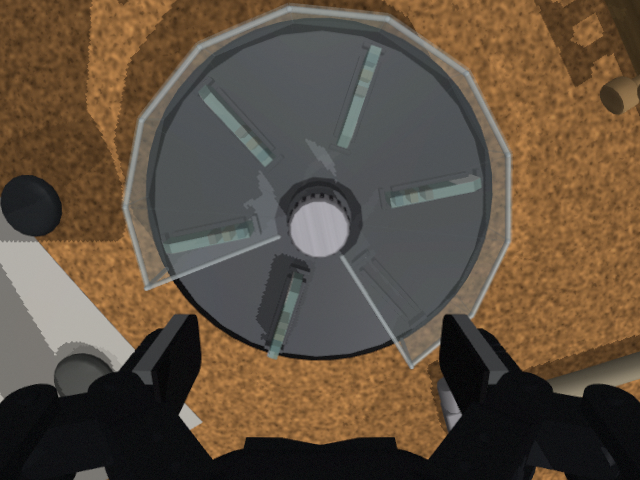

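The tray has moved 60°: the empty slot has come round and the next strip now stands in the opening at (290,310). I'll zoom in to find its frosted end and face.

```bash
python3 - <<'E'
from plant import *;from h import *;import pickle
w=pickle.load(open("w3.pkl","rb"))[0]["img"][:,:,::-1]
S=camera("scene");T=camera("top");pickle.dump((S,T),open("st.pkl","wb"))
a=cv2.resize(w[255:365,245:325],(400,550),interpolation=cv2.INTER_CUBIC)
p=proj(S,[[.513,-.166,.045]])[0].astype(int);q=proj(T,[[.513,-.166,.045]])[0].astype(int);print(p,q)
z=lambda i,p:cv2.resize(i[p[1]-20:p[1]+20,p[0]-29:p[0]+29,::-1],(398,274),interpolation=cv2.INTER_CUBIC)
cv2.imwrite("pics/comb.png",np.hstack([a,np.vstack([z(S["img"],p),z(T["img"],q),np.zeros((2,398,3),np.uint8)])]))
E
```

```text
[272 226] [414 269]
```

View pics/comb.png

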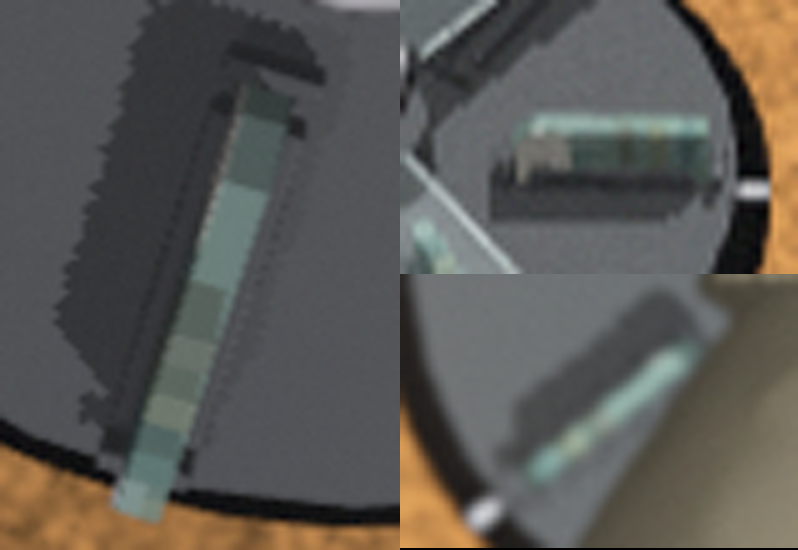

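In the scene crop (top right), the frosted label is at the strip's left, inner end, and the notch is at the upper left. The label faces the scene camera and the clear end points outwards towards the white mark.

```bash
python3 - <<'E'
from h import *;import pickle
c,s=pickle.load(open("w3.pkl","rb"));w=wristcam(c,s)
S,T=pickle.load(open("st.pkl","rb"))
A=atz(w,(273,356),.058);B=atz(w,(294,292),.058);d=A-B;print(A,B,np.linalg.norm(d),np.degrees(np.arctan2(d[1],d[0])))
k=atz(w,(320,229),.094);print("knob",k)
u=d/np.linalg.norm(d);print("origin xy",A-u*.0375, B+u*.0285,"radius",np.linalg.norm((A-u*.0375-k)[:2]))
sc=lambda x,y:(272-29+(x-400)*58/398,226-20+y*40/274)
A2=atz(S,sc(708,125),.058);print("scene outer",A2)
A3=atz(T,(414-29+(530-400)*58/398,269-20+(475-274)*40/274),.058);print("top outer",A3)
# grasp point 17 mm outward from origin
for yaw in(128.8,):
    r=np.radians(yaw);o=np.array([np.cos(r),np.sin(r)])
    for kk in (k[:2],np.array([.5725,-.2405])):
        g=kk+o*.110;print("grasp",g)
print(s["orientation"])
E
```

```text
[ 0.49104879 -0.13715345  0.058     ] [ 0.5309276  -0.18680062  0.058     ] 0.06368014392667641 128.7729762313941
knob [ 0.57166056 -0.23944163  0.094     ]
origin xy [ 0.51453264 -0.16638971  0.058     ] [ 0.51307986 -0.16458107  0.058     ] radius 0.09273716526857069
scene outer [ 0.48853048 -0.13381701  0.058     ]
top outer [ 0.4896522 -0.1378312  0.058    ]
grasp [ 0.50273414 -0.15371445]
grasp [ 0.50357358 -0.15477282]
[[ 8.35527390e-01 -5.49440965e-01  2.93353335e-03]
 [-5.49435815e-01 -8.35532442e-01 -2.41310782e-03]
 [ 3.77692257e-03  4.04429394e-04 -9.99992786e-01]]
```

Call:
drive_tool([
  {"dx": -1,"dy": -0.3,"dz": 0,"ax": 0,"ay": 0,"az": -0.12},
  {"dx": -2,"dy": -0.7,"dz": 0,"ax": 0,"ay": 0,"az": -0.24},
  {"dx": -3,"dy": -1,"dz": 0,"ax": 0,"ay": 0,"az": -0.36},
  {"dx": -4,"dy": -1.4,"dz": 0,"ax": 0,"ay": 0,"az": -0.48},
  {"dx": -5,"dy": -1.7,"dz": 0,"ax": 0,"ay": 0,"az": -0.6},
  {"dx": -6,"dy": -2,"dz": 0,"ax": 0,"ay": 0,"az": -0.72},
  {"dx": -7,"dy": -2.3,"dz": 0,"ax": 0,"ay": 0,"az": -0.84},
  {"dx": -8,"dy": -2.7,"dz": 0,"ax": 0,"ay": 0,"az": -0.96},
  {"dx": -9,"dy": -3,"dz": 0,"ax": 0,"ay": 0,"az": -1.08},
  {"dx": -10.4,"dy": -3.4,"dz": 0,"ax": 0,"ay": 0,"az": -1.2},
], gripper=4)

```text
time_s: 7.28
ee_pos: [0.5016, -0.1532, 0.2298]
orientation: [[0.812, 0.584, -0.002], [0.584, -0.812, 0.001], [-0.001, -0.002, -1.0]]
contact_force: [0.7, 1.0, -0.3]
gripper_width: 0.04
grip_force: 0.0
```

Call:
drive_tool([
  {"dx": 0,"dy": 0,"dz": 0,"ax": 0,"ay": 0,"az": -0.12},
  {"dx": 0,"dy": 0,"dz": 0,"ax": 0,"ay": 0,"az": -0.24},
  {"dx": 0,"dy": 0,"dz": 0,"ax": 0,"ay": 0,"az": -0.36},
  {"dx": 0,"dy": 0,"dz": 0,"ax": 0,"ay": 0,"az": -0.48},
  {"dx": 0,"dy": 0,"dz": 0,"ax": 0,"ay": 0,"az": -0.6},
  {"dx": 0,"dy": 0,"dz": 0,"ax": 0,"ay": 0,"az": -0.72},
  {"dx": 0,"dy": 0,"dz": 0,"ax": 0,"ay": 0,"az": -0.84},
  {"dx": 0,"dy": 0,"dz": 0,"ax": 0,"ay": 0,"az": -0.96},
  {"dx": 0,"dy": 0,"dz": 0,"ax": 0,"ay": 0,"az": -1.08},
  {"dx": 0,"dy": 0,"dz": 0,"ax": 0,"ay": 0,"az": -1.2},
])

```text
time_s: 8.12
ee_pos: [0.5017, -0.1533, 0.2299]
orientation: [[-0.25, 0.968, -0.002], [0.968, 0.25, 0.001], [0.002, -0.002, -1.0]]
contact_force: [-0.4, -0.3, -0.1]
gripper_width: 0.0399
grip_force: 0.0
```

Call:
drive_tool([
  {"dx": 0,"dy": 0,"dz": 1,"ax": 0,"ay": 0,"az": -0.12},
  {"dx": 0,"dy": 0,"dz": 2,"ax": 0,"ay": 0,"az": -0.24},
  {"dx": 0,"dy": 0,"dz": 4,"ax": 0,"ay": 0,"az": -0.36},
  {"dx": 0,"dy": 0,"dz": 6,"ax": 0,"ay": 0,"az": -0.43},
  {"dx": 0,"dy": 0,"dz": 7,"ax": 0,"ay": 0,"az": -0.43},
  {"dx": 0,"dy": 0,"dz": 8,"ax": 0,"ay": 0,"az": -0.43},
  {"dx": 0,"dy": 0,"dz": 9,"ax": 0,"ay": 0,"az": -0.43},
  {"dx": 0,"dy": 0,"dz": 10,"ax": 0,"ay": 0,"az": -0.43},
  {"dx": 0,"dy": 0,"dz": 10,"ax": 0,"ay": 0,"az": -0.43},
  {"dx": 0,"dy": 0,"dz": 10,"ax": 0,"ay": 0,"az": -0.43},
])

```text
time_s: 8.95
ee_pos: [0.5023, -0.1535, 0.1312]
orientation: [[-0.626, 0.78, -0.0], [0.78, 0.626, 0.0], [0.0, -0.0, -1.0]]
contact_force: [-0.2, -0.0, -0.4]
gripper_width: 0.0401
grip_force: 0.0
```

```bash
python3 - <<'E'
from plant import *;from h import *;import pickle
s=state();c=camera("wrist");print(s["ee_pos"],s["qpos"],s["orientation"]);pickle.dump((c,s),open("w4.pkl","wb"))
cv2.imwrite("pics/w4.png",c["img"][:,:,::-1])
w=wristcam(c,s);o=np.array([np.cos(np.radians(128.8)),np.sin(np.radians(128.8))])
P=np.array([.5137,-.1655]);print(proj(w,[np.r_[P+o*a,.058] for a in(-.0375,0,.0375)]))
E
```

```text
[ 0.50225734 -0.15348623  0.13116722] [-2.97862675e+01  2.37368250e+01  9.35007254e+01 -1.00311714e-03
  6.27847403e+01 -6.85374011e+01] [[-6.25945087e-01  7.79867058e-01 -3.45381772e-04]
 [ 7.79867053e-01  6.25945163e-01  1.79752491e-04]
 [ 3.56373096e-04 -1.56836676e-04 -9.99999924e-01]]
[[321.30111746 347.16210758]
 [321.29382912 287.92627747]
 [321.28123056 222.55850319]]
```

View pics/w4.png

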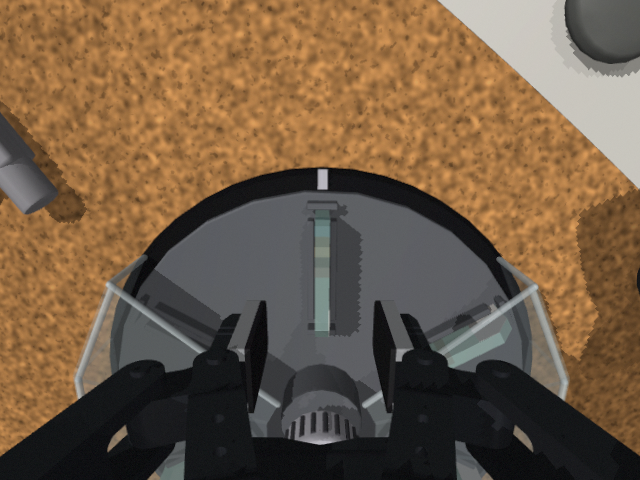

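The strip is aligned with the tool (column 321, top face from row about 222 to 333), matching prediction. The gripper will come down over the clear end.

Call:
drive_tool([
  {"dx": 0,"dy": 0,"dz": 2.5,"ax": 0,"ay": 0,"az": 0},
  {"dx": 0,"dy": 0,"dz": 5,"ax": 0,"ay": 0,"az": 0},
  {"dx": 0,"dy": 0,"dz": 6.5,"ax": 0,"ay": 0,"az": 0},
  {"dx": 0,"dy": 0,"dz": 7.5,"ax": 0,"ay": 0,"az": 0},
  {"dx": 0,"dy": 0,"dz": 8.3,"ax": 0,"ay": 0,"az": 0},
  {"dx": 0,"dy": 0,"dz": 8.8,"ax": 0,"ay": 0,"az": 0},
  {"dx": 0,"dy": 0,"dz": 9,"ax": 0,"ay": 0,"az": 0},
  {"dx": 0,"dy": 0,"dz": 9,"ax": 0,"ay": 0,"az": 0},
  {"dx": 0,"dy": 0,"dz": 9,"ax": 0,"ay": 0,"az": 0},
  {"dx": 0,"dy": 0,"dz": 9,"ax": 0,"ay": 0,"az": 0},
])

```text
time_s: 9.83
ee_pos: [0.5026, -0.1536, 0.0419]
orientation: [[-0.626, 0.779, 0.001], [0.779, 0.626, -0.001], [-0.001, 0.0, -1.0]]
contact_force: [-0.0, -0.6, 1.5]
gripper_width: 0.0396
grip_force: 0.0
```

Call:
drive_tool([
  {"dx": 0,"dy": 0,"dz": 0,"ax": 0,"ay": 0,"az": 0},
  {"dx": 0,"dy": 0,"dz": 0,"ax": 0,"ay": 0,"az": 0},
  {"dx": 0,"dy": 0,"dz": 0,"ax": 0,"ay": 0,"az": 0},
  {"dx": 0,"dy": 0,"dz": 0,"ax": 0,"ay": 0,"az": 0},
  {"dx": 0,"dy": 0,"dz": 0,"ax": 0,"ay": 0,"az": 0},
  {"dx": 0,"dy": 0,"dz": 0,"ax": 0,"ay": 0,"az": 0},
  {"dx": 0,"dy": 0,"dz": 0,"ax": 0,"ay": 0,"az": 0},
  {"dx": 0,"dy": 0,"dz": 0,"ax": 0,"ay": 0,"az": 0},
  {"dx": 0,"dy": 0,"dz": 0,"ax": 0,"ay": 0,"az": 0},
  {"dx": 0,"dy": 0,"dz": 0,"ax": 0,"ay": 0,"az": 0},
], gripper=0, force=40)

```text
time_s: 10.67
ee_pos: [0.5024, -0.1535, 0.0416]
orientation: [[-0.626, 0.779, 0.0], [0.779, 0.626, -0.0], [-0.0, 0.0, -1.0]]
contact_force: [-0.0, 1.0, 5.5]
gripper_width: 0.0071
grip_force: 41.7
```

Call:
drive_tool([
  {"dx": 0,"dy": 0,"dz": 0,"ax": 0,"ay": 0,"az": 0},
  {"dx": 0,"dy": 0,"dz": -0.5,"ax": 0,"ay": 0,"az": 0},
  {"dx": 0,"dy": 0,"dz": -1.2,"ax": 0,"ay": 0,"az": 0},
  {"dx": 0,"dy": 0,"dz": -2.2,"ax": 0,"ay": 0,"az": 0},
  {"dx": 0,"dy": 0,"dz": -4,"ax": 0,"ay": 0,"az": 0},
  {"dx": 0,"dy": 0,"dz": -7,"ax": 0,"ay": 0,"az": 0},
  {"dx": 0,"dy": 0,"dz": -10,"ax": 0,"ay": 0,"az": 0},
  {"dx": 0,"dy": 0,"dz": -13,"ax": 0,"ay": 0,"az": 0},
  {"dx": 0,"dy": 0,"dz": -16,"ax": 0,"ay": 0,"az": 0},
  {"dx": 0,"dy": 0,"dz": -18,"ax": 0,"ay": 0,"az": 0},
], force=60)

```text
time_s: 11.5
ee_pos: [0.5026, -0.1536, 0.2252]
orientation: [[-0.627, 0.779, 0.003], [0.779, 0.627, -0.002], [-0.004, 0.001, -1.0]]
contact_force: [1.5, -1.2, 0.0]
gripper_width: 0.0064
grip_force: 62.5
```

```bash
python3 - <<'E'
from plant import *;from h import *;import pickle
s=state();c=camera("wrist");print(s["ee_pos"],s["qpos"],s["orientation"],s["grip_force"],s["gripper_width"]);pickle.dump((c,s),open("w5.pkl","wb"))
S=camera("scene");p=proj(S,[s["ee_pos"]])[0].astype(int)
b=cv2.resize(S["img"][p[1]-50:p[1]+50,p[0]-50:p[0]+50],(400,400),interpolation=cv2.INTER_CUBIC)
cv2.imwrite("pics/w5.png",np.hstack([cv2.resize(c["img"][180:480,170:470],(400,400)),b])[:,:,::-1])
E
```

```text
[ 0.50257771 -0.15360414  0.22519027] [-2.97798388e+01  1.81366254e+01  8.64584356e+01 -1.08323458e-03
  7.51738538e+01 -6.85755980e+01] [[-0.6265433   0.77937879  0.00349149]
 [ 0.77937754  0.62655134 -0.00201902]
 [-0.00376118  0.00145618 -0.99999187]] 62.495155334472656 0.0064066957555253875
```

View pics/w5.png

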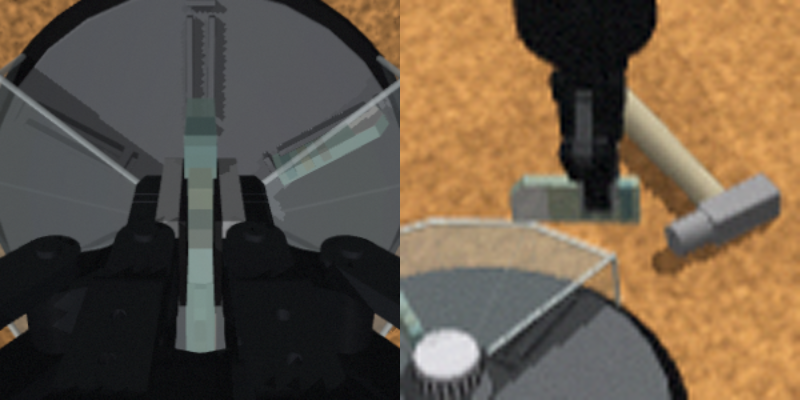

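The strip is lifted, level and gripped at its clear end. The label is free, with the notch up on the left in the scene view. Now I'll work out the move to the lens.

```bash
cat > tgt.py <<'E'
from plant import *;from h import *
from scipy.spatial.transform import Rotation as Ro
s=state();R=s["orientation"];p=s["ee_pos"]
w=np.radians(-7);a=np.array([np.cos(w),np.sin(w),0]);n=a*np.cos(np.pi/6)+[0,0,.5]
L=np.array([.714,.150,.29]);lab=L-.14*n
yy=n;z=np.array([-a[0]*.5,-a[1]*.5,np.cos(np.pi/6)]);x=np.cross(yy,z)
Rt=np.column_stack([-x,yy,-z]);off=np.array([-.0425,.004,0])
t=lab-Rt@off
print("target",t,"lab",lab);print(Rt)
print("shift cm",R.T@(t-p)*100,"rotvec",Ro.from_matrix(R.T@Rt).as_rotvec())
print("label now in lens",np.column_stack([np.cross([-a[1],a[0],0],n),[-a[1],a[0],0],n]).T@(p+R@off-L), "face err",np.degrees(np.arccos(R[:,1]@n)),"level",R[2,0],s["qpos"],s["grip_force"])
E
python3 tgt.py
```

```text
target [0.59540134 0.20738125 0.218     ] lab [0.59366017 0.16477587 0.22      ]
[[ 0.12186934  0.85957018  0.49627308]
 [ 0.99254615 -0.10554195 -0.06093467]
 [-0.          0.5        -0.8660254 ]]
shift cm [22.40416376 29.81712372  0.67882989] rotvec [-0.48991882 -0.20381273  0.78173817]
label now in lens [-0.01382313 -0.35419557 -0.15229378] face err 52.75941813019459 level -0.006839361578953326 [-2.97791863e+01  1.81231816e+01  8.64266724e+01 -5.22193149e-04
  7.50293774e+01 -6.85725034e+01] 62.49805212020874
```

Call:
drive_tool([
  {"dx": 1,"dy": 1.3,"dz": 0,"ax": -0.02,"ay": -0.01,"az": 0.035},
  {"dx": 2.2,"dy": 3,"dz": 0,"ax": -0.05,"ay": -0.02,"az": 0.08},
  {"dx": 3.8,"dy": 5,"dz": 0,"ax": -0.08,"ay": -0.035,"az": 0.13},
  {"dx": 5.4,"dy": 7.2,"dz": 0,"ax": -0.12,"ay": -0.05,"az": 0.19},
  {"dx": 7,"dy": 9.3,"dz": 0,"ax": -0.155,"ay": -0.065,"az": 0.245},
  {"dx": 8.6,"dy": 11.5,"dz": 0,"ax": -0.19,"ay": -0.08,"az": 0.3},
  {"dx": 10.2,"dy": 13.6,"dz": 0,"ax": -0.225,"ay": -0.093,"az": 0.356},
  {"dx": 11.8,"dy": 15.7,"dz": 0,"ax": -0.26,"ay": -0.107,"az": 0.412},
  {"dx": 13,"dy": 17.3,"dz": 0,"ax": -0.285,"ay": -0.118,"az": 0.454},
  {"dx": 14,"dy": 18.6,"dz": 0,"ax": -0.305,"ay": -0.127,"az": 0.488},
])

```text
time_s: 12.43
ee_pos: [0.559, 0.0738, 0.2206]
orientation: [[-0.175, 0.931, 0.321], [0.984, 0.18, 0.012], [-0.047, 0.318, -0.947]]
contact_force: [0.5, 0.1, -0.6]
gripper_width: 0.0065
grip_force: 62.6
```

```bash
python3 tgt.py
```

```text
target [0.59540134 0.20738125 0.218     ] lab [0.59366017 0.16477587 0.22      ]
[[ 0.12186934  0.85957018  0.49627308]
 [ 0.99254615 -0.10554195 -0.06093467]
 [-0.          0.5        -0.8660254 ]]
shift cm [12.5119161   5.71049364  1.57917262] rotvec [-0.19128828 -0.08040735  0.29084758]
label now in lens [-0.00697827 -0.13389979 -0.14433606] face err 19.940037691647753 level -0.046546529996531937 [ -5.52046131  13.75986819  95.07055393   3.10011368  52.62680573
 -17.49790463] 62.5859534740448
```

Call:
drive_tool([
  {"dx": 1,"dy": 0.4,"dz": 0.1,"ax": -0.015,"ay": -0.006,"az": 0.02},
  {"dx": 2.6,"dy": 1.2,"dz": 0.3,"ax": -0.04,"ay": -0.017,"az": 0.06},
  {"dx": 4.5,"dy": 2,"dz": 0.6,"ax": -0.07,"ay": -0.029,"az": 0.105},
  {"dx": 6.4,"dy": 2.9,"dz": 0.8,"ax": -0.1,"ay": -0.041,"az": 0.15},
  {"dx": 8.2,"dy": 3.7,"dz": 1,"ax": -0.127,"ay": -0.053,"az": 0.19},
  {"dx": 9.8,"dy": 4.5,"dz": 1.2,"ax": -0.15,"ay": -0.063,"az": 0.23},
  {"dx": 11,"dy": 5,"dz": 1.4,"ax": -0.168,"ay": -0.071,"az": 0.256},
  {"dx": 12,"dy": 5.5,"dz": 1.5,"ax": -0.183,"ay": -0.077,"az": 0.28},
  {"dx": 12.5,"dy": 5.7,"dz": 1.6,"ax": -0.191,"ay": -0.08,"az": 0.291},
  {"dx": 12.5,"dy": 5.7,"dz": 1.6,"ax": -0.191,"ay": -0.08,"az": 0.291},
])

```text
time_s: 13.27
ee_pos: [0.5951, 0.2067, 0.2171]
orientation: [[0.12, 0.861, 0.495], [0.993, -0.103, -0.06], [-0.001, 0.498, -0.867]]
contact_force: [0.7, 0.4, -0.3]
gripper_width: 0.0063
grip_force: 62.6
```

Call:
drive_tool([
  {"dx": 0,"dy": 0,"dz": 0,"ax": 0,"ay": 0,"az": 0},
  {"dx": 0,"dy": 0,"dz": 0,"ax": 0,"ay": 0,"az": 0},
  {"dx": 0,"dy": 0,"dz": 0,"ax": 0,"ay": 0,"az": 0},
  {"dx": 0,"dy": 0,"dz": 0,"ax": 0,"ay": 0,"az": 0},
  {"dx": 0,"dy": 0,"dz": 0,"ax": 0,"ay": 0,"az": 0},
  {"dx": 0,"dy": 0,"dz": 0,"ax": 0,"ay": 0,"az": 0},
  {"dx": 0,"dy": 0,"dz": 0,"ax": 0,"ay": 0,"az": 0},
  {"dx": 0,"dy": 0,"dz": 0,"ax": 0,"ay": 0,"az": 0},
  {"dx": 0,"dy": 0,"dz": 0,"ax": 0,"ay": 0,"az": 0},
  {"dx": 0,"dy": 0,"dz": 0,"ax": 0,"ay": 0,"az": 0},
])

```text
time_s: 14.1
ee_pos: [0.5958, 0.2056, 0.2183]
orientation: [[0.121, 0.86, 0.496], [0.993, -0.104, -0.061], [-0.001, 0.5, -0.866]]
contact_force: [0.2, 0.3, 0.7]
gripper_width: 0.0065
grip_force: 62.6
```

```bash
python3 tgt.py | tail -4; python3 - <<'E'
from h import *;from plant import *
S=camera("scene");T=camera("top")
a=cv2.resize(S["img"][200:420,200:440],(480,440),interpolation=cv2.INTER_CUBIC)
b=cv2.resize(T["img"][110:330,240:400],(320,440),interpolation=cv2.INTER_CUBIC)
cv2.imwrite("pics/end.png",np.hstack([a,b])[:,:,::-1])
print(proj(S,[[.5937,.1648,.22]]),proj(T,[[.5937,.1648,.22]]))
E
```

```text
[-0.          0.5        -0.8660254 ]]
shift cm [ 0.16909691 -0.06456965 -0.00105185] rotvec [-0.00023189 -0.00013016  0.00134294]
label now in lens [ 1.73541928e-05 -1.68468853e-03 -1.39294965e-01] face err 0.07808375616460726 level -0.0005586075054565477 [ 12.28207264  19.51912767  90.94866014 -14.31122379  41.8501082
  27.53966155] 62.59073853492737
[[360.31555816 274.44712829]] [[268.82891656 220.9318648 ]]
```

View pics/end.png

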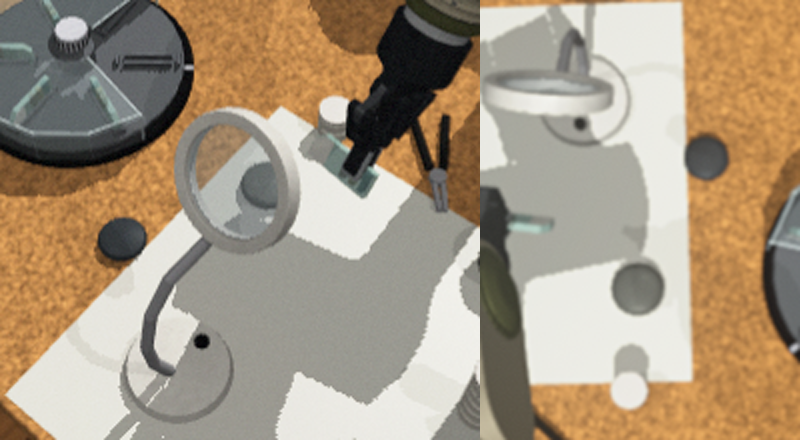

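The strip is held in front of the lens: its label is at about (325,147) in the scene crop, matching the prediction, with the notch up. The tray is on its click and the other things on the table have not moved.

```bash
python3 -c "
from plant import *
print(finish_job())"
```

```text
the job is handed in; nothing more can be done
None
```

I turned the carousel one click clockwise, took out the next strip and handed the job in at about 14 s, with the strip held still at the lens. By my measurements the label is about 2 mm off the lens axis and 139 mm from the glass, square to it, level and notch up. No verdict came back from the judging.

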